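# Close up a pinwheel trivet in the lever-clamp jig and hold the squeeze

### The job

Finish the pinwheel trivet in the clamping jig: lay the two loose dark brown offcuts, both the same size as the two already in the jig, flat into the two empty places, so that the four run head to side round a square hole in the middle, and let go of them while the lever is still up. Then press the spring lever down until it is level, so that the sliding jaw pushes the four joints shut, keep it level for at least three seconds and finish your program still holding it there. Leave the other things on the bench where they are.

Things in the scene. Friction and masses are not known exactly. Their poses are not given: they have to be found in the camera images.
- bed: Floor of the jig (plywood, top 18 mm above the bench). Origin: centre of the 170 x 170 mm square that the finished pinwheel fills, z up. Two fixed aluminium fence strips, 16 mm wide, 8 mm high above this floor, have inner faces at x = +85 and y = +85 mm. The pinwheel is four blocks round an empty 70 x 70 mm hole (-35 to +35 mm both ways) that leaves room for a finger.
- jaw_corner (a point): Inner corner of the V-shaped aluminium jaw that slides loose on the floor, 5 mm above it. Its two arms (12 mm thick, tops 9 mm above the floor) run parallel to the fences, towards bed +x and +y. At the start they stand 11 to 14 mm outside bed x = -85 and y = -85 mm, so blocks may be laid a few mm apart, the jaw then pushes all of them up to the fences.
- place_near (a point): Empty place: centre of a block in the finished, squeezed layer, bed x -60, y -25 mm, 13 mm above the floor. The block lies along bed y (x -85 to -35, y -85 to +35). Laid 7 mm from here towards bed -x and 8 mm towards -y it has clearance all round.
- place_right (a point): Empty place: centre of a block in the finished layer, bed x +25, y -60 mm, 13 mm above the floor. The block lies along bed x (x -35 to +85, y -85 to -35). Laid 3 mm from here towards bed -x and 7 mm towards -y it has clearance all round. From x = +35 to +85 it runs beside the far block's end, so a finger fits on its inner side only over the hole (x -35 to +35).
- place_left (a point): Finished place of the block already laid at bed x -25, y +60 mm, along bed x; centre height.
- place_far (a point): Finished place of the block already laid at bed x +60, y +25 mm, along bed y; centre height.
- block_left_mid (a point): Block already laid, a few mm short of its finished place, lying along bed x: dark brown offcut 50 x 120 x 26 mm (about 0.1 kg, four alike), origin at its centre, own x along the 50 mm width, own y along the 120 mm length, z up
- block_far_mid (a point): Block already laid, a few mm short of its finished place, lying along bed y: dark brown offcut 50 x 120 x 26 mm (about 0.1 kg, four alike), origin at its centre, own x along the 50 mm width, own y along the 120 mm length, z up
- block_1_mid (a point): Loose block lying flat on the bench beside the jig's tongue: dark brown offcut 50 x 120 x 26 mm (about 0.1 kg, four alike), origin at its centre, own x along the 50 mm width, own y along the 120 mm length, z up
- block_2_mid (a point): Second loose block lying flat on the bench, about 105 mm from the first and roughly parallel: dark brown offcut 50 x 120 x 26 mm (about 0.1 kg, four alike), origin at its centre, own x along the 50 mm width, own y along the 120 mm length, z up. Either block may go in either place.
- lever (a joint): Angle of the spring-return hand lever, rad: 0 = up at rest, 45 degrees above level; 0.785 = level; 1.05 = stop below level. Springs back when let go. Its sprung nose reaches the jaw at about 0.1, has pushed the layer shut at about 0.54, and from there on the nose's spring is compressed. Downward push needed 100 mm out from the pivot: 2 N at first, 5 N at 0.54, about 10 N at level.
- lever_pivot (a point): Axis of the lever's hinge, 69 mm above the bench, midway between two steel cheeks (39 mm over both, 82 mm high above the bench). This point's x axis is the hinge axis, always level; the lever lies in the upright plane at right angles to it and its grip points away from the bed.
- lever_grip (a point): Point on the lever's centre line 100 mm from the pivot, on its round wooden grip (24 mm thick, from 45 to 125 mm from the pivot). With the lever level this point is 69 mm above the bench and the grip's top side 81 mm.
- nose (a joint): Compression of the spring behind the lever's nose, m: 0 = not pressing, about 0.009 when the lever is level and the layer is complete and closed (about 17 N of squeeze); 0.018 = solid.
- offcut_wide: Bystander, a wider, thicker orange-brown offcut, 60 x 110 x 32 mm, not part of the pinwheel; origin under its middle.
- sanding_block: Bystander, cork sanding block, 63 x 111 x 36 mm; origin under its middle.
- mallet: Bystander, wooden mallet standing on its head, handle up, 72 x 123 x 255 mm; origin under its middle.
- masking_tape: Bystander, roll of masking tape lying flat, 104 mm across, 24 mm high; origin under its middle.
Mind the look-alikes: they are no part of the job. Leave any pink look-alike of the part that bears block_1_mid alone.

How it is judged:
On the way, in this order (a step that is already met when the one before it is completed fails the run):
1. both loose blocks lie flat in the two empty places and are let go, the lever still up (horizontal distance between block_left_mid and place_left below 0.02 m and angle between the x axis of block_left_mid and the y axis of bed, either way round below 0.16 rad and z of each of block_left_mid, block_far_mid in the frame of bed below 0.0165 m and horizontal distance between block_far_mid and place_far below 0.02 m and angle between the x axis of block_far_mid and the x axis of bed, either way round below 0.16 rad and ((horizontal distance between block_1_mid and place_near below 0.02 m and z of block_1_mid in the frame of bed between 0.0095 and 0.0165 m and angle between the x axis of block_1_mid and the x axis of bed, either way round below 0.16 rad and horizontal distance between block_2_mid and place_right below 0.02 m and z of block_2_mid in the frame of bed between 0.0095 and 0.0165 m and angle between the x axis of block_2_mid and the y axis of bed, either way round below 0.16 rad) or (horizontal distance between block_2_mid and place_near below 0.02 m and z of block_2_mid in the frame of bed between 0.0095 and 0.0165 m and angle between the x axis of block_2_mid and the x axis of bed, either way round below 0.16 rad and horizontal distance between block_1_mid and place_right below 0.02 m and z of block_1_mid in the frame of bed between 0.0095 and 0.0165 m and angle between the x axis of block_1_mid and the y axis of bed, either way round below 0.16 rad)) and value of joint lever below 0.12 rad and contact force between the fingers and block_1 below 0.1 N and contact force between the fingers and block_2 below 0.1 N), for 0.2 s.
2. the lever is held level by the robot for three seconds, the lever's sprung nose squeezing the closed layer (value of joint lever between 0.685 and 0.885 rad and value of joint nose between 0.004 and 0.0145 m and horizontal distance between block_left_mid and place_left below 0.004 m and angle between the x axis of block_left_mid and the y axis of bed, either way round below 0.035 rad and z of each of block_left_mid, block_far_mid in the frame of bed below 0.0165 m and horizontal distance between block_far_mid and place_far below 0.004 m and angle between the x axis of block_far_mid and the x axis of bed, either way round below 0.035 rad and ((horizontal distance between block_1_mid and place_near below 0.004 m and z of block_1_mid in the frame of bed between 0.0095 and 0.0165 m and angle between the x axis of block_1_mid and the x axis of bed, either way round below 0.035 rad and horizontal distance between block_2_mid and place_right below 0.004 m and z of block_2_mid in the frame of bed between 0.0095 and 0.0165 m and angle between the x axis of block_2_mid and the y axis of bed, either way round below 0.035 rad) or (horizontal distance between block_2_mid and place_near below 0.004 m and z of block_2_mid in the frame of bed between 0.0095 and 0.0165 m and angle between the x axis of block_2_mid and the x axis of bed, either way round below 0.035 rad and horizontal distance between block_1_mid and place_right below 0.004 m and z of block_1_mid in the frame of bed between 0.0095 and 0.0165 m and angle between the x axis of block_1_mid and the y axis of bed, either way round below 0.035 rad)) and contact force between any of the fingers, the arm and lever above 1 N), for 2.8 s.
At the end, for the whole second after the job is handed in: The robot still holds the lever level (within about 5.5 degrees, joint 0.685 to 0.885 rad) with at least 1 N; the nose's spring is compressed by 4 to 14.5 mm against the layer; all four blocks lie flat on the jig's floor, each within 4 mm and 2 degrees of its place in the closed pinwheel (all of step 2); the arm keeps its last pose, push and grip.
It fails at once if one of the bystanders (offcut wide, sanding block, mallet, masking tape) is moved more than 3 cm (distance of any of offcut_wide, sanding_block, mallet, masking_tape from where it was at the start of the episode above 0.03 m).
It also fails if it takes over 67 s, if anything falls off the work surface, if the arm or the gripper's body presses on something with over 40 N, if the wrist force passes 120 N, or if a joint passes its speed limit or range.

### The arm

A 6-joint arm with a two-finger parallel gripper is mounted at the origin on the work surface; the furniture and walls round the work are solid. World frame = base frame: x ahead of the robot, y to its left, z up, the work surface at z = 0. Lengths are in m, angles in rad, forces in N, time in s.
With the tool pointing down it reaches from about 0.3 to 0.775 m from the base axis. Payload 14.6 kg.
Tool frame: the origin (TCP) lies on the centre line of the jaws, within the pads' length; the fingertips stand 25 mm ahead of it and the grasp point (between the pads) lies 6 mm ahead of it; z points along the fingers, y is the direction in which the jaws open and shut (so a half turn about z gives the same grasp; the last joint's range is limited). The gripper opens to 85 mm and grips with 20 to 120 N. Pads are 22 mm wide; open, the fingers measure 114 mm over their backs; the gripper's body (76 mm by 85 mm) begins 54 mm behind the grasp point. The pads swing forward as they close: fully open they stand 13 mm farther back than shut.
Start: joints at [1.071, 0.3, 1.521, -0, 1.321, -0.067], TCP at [0.231, 0.499, 0.256] pointing down, gripper open.
Joint ranges: [-3.03, 3.03], [-0.79, 2.21], [0.23, 2.52], [-1.04, 4.18], [0, 3.07], [-2.55, 2.55]. Speed limits (rad/s): [2.22, 2.22, 2.57, 3.14, 3.14, 3.14].

### API

Orientations are given as a rotation vector (axis times angle).
In Python, from station import bot, snapshot gives the robot as it stands.
- The arm moves only by the tool arm_command, never from a script. Its argument "targets" is one flat list of numbers, 7 for each row, row after row: the shift along the world's x, y, z in units of 60 mm (1.0 is 60 mm), then the turn, a rotation vector about the world's x, y, z in degrees, then the closure, from 0 (fully open) to 1 (shut). A call has 1 to 12 rows; each row is the pose to reach, as a shift and turn from the pose commanded when the call began; what a row does not reach only later rows make up. A row lasts 1/8 s, in which the tool goes at most 62.5 mm and 10.7 degrees, less where a joint would pass 70% of its speed; a pose out of reach is approached as far as the arm can. A call with a gripper value outside its range is refused whole. The fingers move at their own pace and stop on an object; "squeeze" is the grip in N (left out, the last holds). Time passes only in rows, so rows that repeat a pose let the fingers close. It gives the time, the measured TCP pose, the force and the opening at its end, in the units of the state.
- bot.get_obs(): the state, without advancing time (a new reading comes with each control period).
- snapshot(name): name is "scene" or "side" or "wrist"; returns a dict with "image" (480x640x3 uint8, blue, green, red), "mtx" (3x3 intrinsics, pixels), "xyz" and "rotation" of the camera in the world. Camera axes: x right, y down, z forward; pixel columns grow to the right and rows downward; lengths in m; the calibration is good to about 2 mm. The wrist camera is an equidistant fisheye: a pixel r from the principal point sees the ray r / f radians off the axis. A picture is of the moment at which its call begins. There is no depth.
- bot.finish_job(): hands the job in, once; it reports no verdict.
The state is a dict: "clock": time; "joints": joint angles; "joint_velocities": joint speeds; "joint_torque": joint torques, N m; "ee_pos": TCP position; "tool_rot": TCP orientation; "ft_force": force on the tool from outside, world axes, zero at the start; "moment": the same for the moment, N m; "gripper_width": opening from 0.0 (shut) to 1.0 (fully open).
Only numpy, scipy, OpenCV 4.12 (cv2) and the standard library are available. Lean on these libraries where they do the work, as an engineer would, in place of code of your own. Each camera call takes 0.05 s, during which the arm holds its last target.

## Working session

There is one attempt and no reset: what is moved stays moved. The work goes in short steps, Python scripts to look and compute and a tool call to move; the robot and the scene stay as the last step left them, time stands still between calls to the robot, and variables do not carry over. Pictures are saved under pics/ and viewed, and the job is handed in when it is done.

Besides the shell and the picture viewer there is one more tool, called after ">>>" as name(argument=value, ...) on one line, values as JSON. arm_command: Moves the arm, as the interface text tells. Its arguments: {"type":"object","properties":{"targets":{"type":"array"},"squeeze":{"type":"number"}},"required":["targets"]}

```bash
ls; mkdir -p pics; python3 - <<'E'
from station import bot, snapshot
import cv2
print(bot.get_obs())
for n in ("scene","side","wrist"):
    s=snapshot(n); cv2.imwrite(f"pics/{n}0.png",s["image"]); print(n,s["mtx"],s["xyz"],s["rotation"])
E
```

```text
pics
{'clock': 0.0, 'joints': array([ 1.07142687e+00,  3.00499240e-01,  1.52159750e+00,  3.51744529e-05,
        1.32067286e+00, -6.65913709e-02]), 'joint_velocities': array([-0.00018688, -0.00043691, -0.00119638,  0.00198245, -0.0002654 ,
       -0.00034337]), 'joint_torque': array([ 4.38923789e-04, -5.43502235e+01, -3.61795592e+01, -4.31400963e-05,
        4.07320375e-03, -4.03835770e-05]), 'ee_pos': array([0.23056101, 0.49911757, 0.25569891]), 'tool_rot': array([-6.74449106e-01, -3.06797155e+00,  1.76007377e-03]), 'ft_force': array([-0.60442456, -0.35775429,  0.11983479]), 'moment': array([-0.01241136,  0.0935982 ,  0.03170607]), 'gripper_width': 1.000783028575302}
scene [[499.55669347   0.         329.02448722]
 [  0.         499.55669347 228.90794356]
 [  0.           0.           1.        ]] [ 0.02252265 -0.85033753  0.93940942] [-2.25778462  0.64313445 -0.27209187]
side [[600.46989109   0.         299.96774769]
 [  0.         600.46989109 243.36515518]
 [  0.           0.           1.        ]] [ 0.21204398 -1.35684712  1.05712892] [-2.18103026  0.26261679 -0.12559583]
wrist [[371.64829954   0.         316.57665605]
 [  0.         371.64829954 235.70221346]
 [  0.           0.           1.        ]] [0.15475038 0.53381353 0.37350555] [2.40289528 1.53782259 0.25437509]
```

View pics/scene0.png

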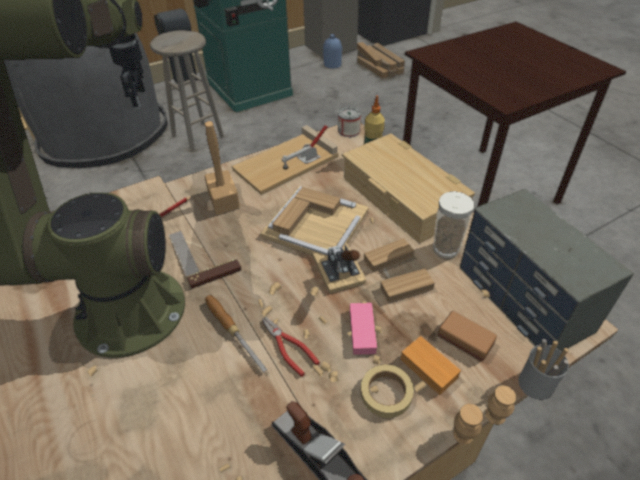

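View pics/side0.png

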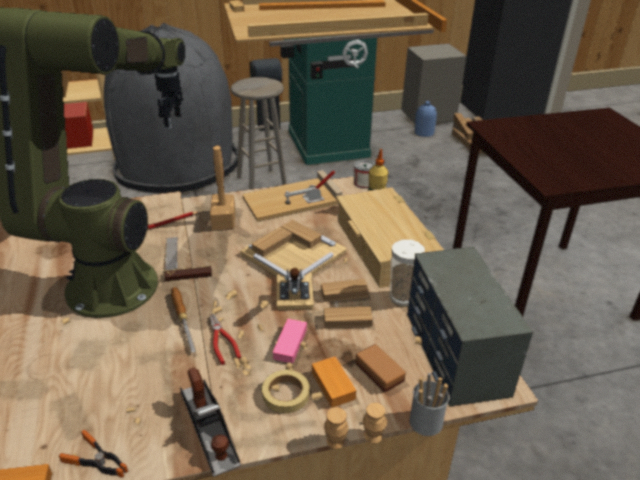

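View pics/wrist0.png

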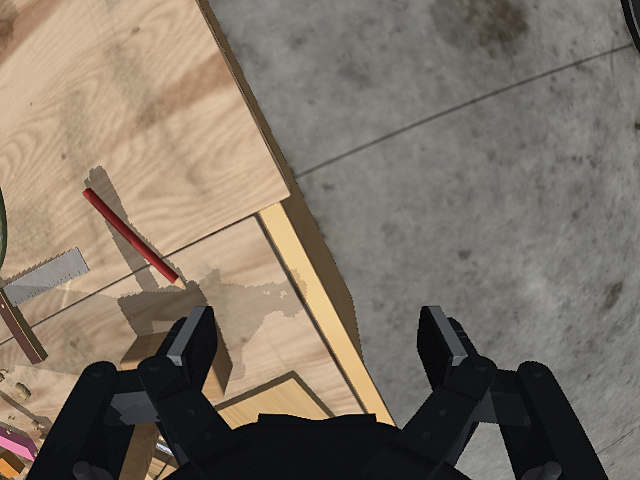

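The scene view shows the jig: laid blocks near (305,205), lever block at (340,265), and loose blocks at (390,253) and (408,285). A pink look-alike lies at (362,328), the mallet at (218,180). Zooming in on both fixed views.

```bash
cat > h.py <<'E'
import numpy as np, cv2
from scipy.spatial.transform import Rotation as R
from station import bot, snapshot
def ray(s,u,v,fish=False):
    K=s["mtx"]; x=(u-K[0,2])/K[0,0]; y=(v-K[1,2])/K[1,1]
    if fish:
        r=np.hypot(x,y); d=np.array([x/r*np.sin(r),y/r*np.sin(r),np.cos(r)]) if r>1e-9 else np.array([0,0,1.])
    else: d=np.array([x,y,1.])
    return R.from_rotvec(s["rotation"]).apply(d)
def onz(s,u,v,z,fish=False):
    d=ray(s,u,v,fish); o=np.asarray(s["xyz"]); return o+d*(z-o[2])/d[2]
def proj(s,p,fish=False):
    q=R.from_rotvec(s["rotation"]).inv().apply(np.asarray(p)-s["xyz"]);K=s["mtx"]
    if fish:
        t=np.arctan2(np.hypot(q[0],q[1]),q[2]);h=np.hypot(q[0],q[1]);x,y=q[0]/h*t,q[1]/h*t
    else: x,y=q[0]/q[2],q[1]/q[2]
    return K[0,0]*x+K[0,2],K[1,1]*y+K[1,2]
def crop(im,x0,y0,x1,y1,k,name):
    cv2.imwrite("pics/"+name,cv2.resize(im[y0:y1,x0:x1],None,fx=k,fy=k,interpolation=cv2.INTER_CUBIC))
E
python3 - <<'E'
from h import *
a=snapshot("scene");b=snapshot("side")
crop(a["image"],250,170,450,310,4,"sc1.png")
crop(b["image"],230,210,390,340,4.6,"sd1.png")
for n,s,pts in (("scene",a,[(390,253),(408,285),(315,220),(345,268)]),("side",b,[(346,291),(347,317),(293,252),(294,285)])):
    for p in pts: print(n,p,onz(s,*p,0.026).round(3))
E
```

```text
scene (390, 253) [ 0.609 -0.189  0.026]
scene (408, 285) [ 0.583 -0.296  0.026]
scene (315, 220) [0.511 0.017 0.026]
scene (345, 268) [ 0.485 -0.172  0.026]
side (346, 291) [ 0.609 -0.2    0.026]
side (347, 317) [ 0.582 -0.297  0.026]
side (293, 252) [0.512 0.003 0.026]
side (294, 285) [ 0.481 -0.143  0.026]
```

View pics/sc1.png

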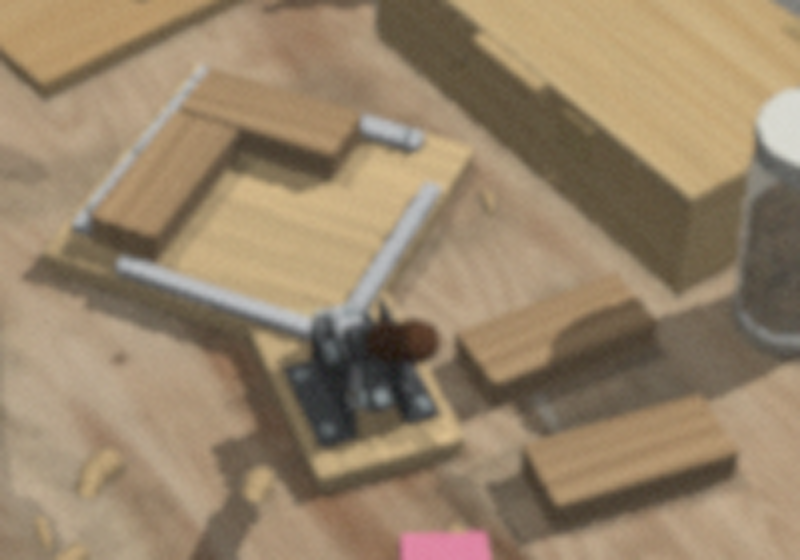

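View pics/sd1.png

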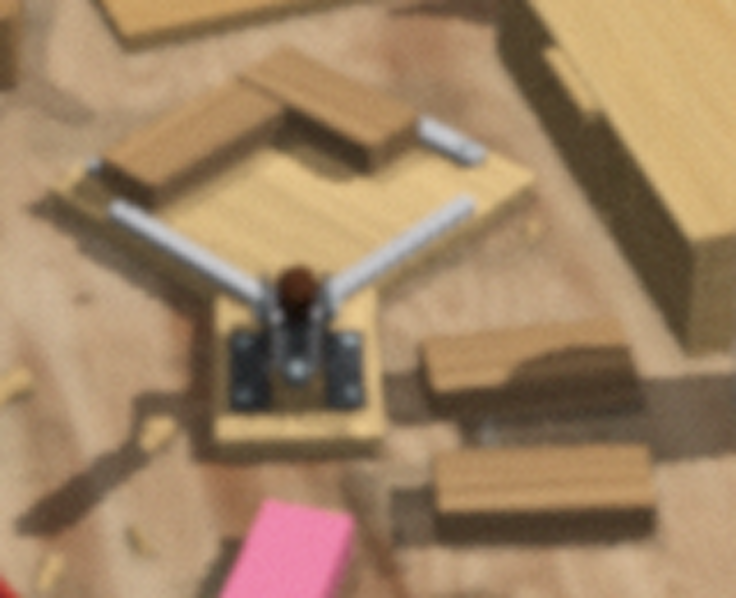

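```bash
python3 - <<'E'
from h import *
a=snapshot("scene");b=snapshot("side");w=snapshot("wrist");o=bot.get_obs()
Rt=R.from_rotvec(o["tool_rot"])
print(Rt.as_matrix().round(3)); print("cam in tool",Rt.inv().apply(w["xyz"]-o["ee_pos"]).round(4)); print((Rt.inv()*R.from_rotvec(w["rotation"])).as_matrix().round(3))
def sc(p,z): return onz(a,250+p[0]/4,170+p[1]/4,z)
def sd(p,z): return onz(b,230+p[0]/4.6,210+p[1]/4.6,z)
for nm,f,P,z in [("b2",sc,[(525,455),(700,395),(735,440),(565,500)],.026),("b1",sc,[(458,340),(620,278),(655,325),(497,385)],.026),
 ("b2s",sd,[(435,452),(648,445),(655,487),(437,512)],.026),("b1s",sd,[(423,340),(620,320),(635,360),(432,388)],.026),
 ("far s",sd,[(290,45),(420,130),(375,168),(240,78)],.044),("left s",sd,[(240,80),(285,105),(150,200),(103,160)],.044),
 ("far",sc,[(205,68),(365,115),(340,158),(185,105)],.044),("left",sc,[(180,110),(240,130),(160,240),(95,215)],.044)]:
    Q=np.array([f(p,z) for p in P]); print(nm,Q[:,:2].round(3).tolist(),"c",Q.mean(0).round(4)[:2],"len",[round(float(np.linalg.norm(Q[i]-Q[(i+1)%4])),3) for i in range(4)],"ang",np.degrees(np.arctan2(*(Q[1]-Q[0])[1::-1])).round(1),np.degrees(np.arctan2(*(Q[2]-Q[3])[1::-1])).round(1))
E
```

```text
[[-0.908  0.419 -0.   ]
 [ 0.419  0.908 -0.   ]
 [ 0.    -0.    -1.   ]]
cam in tool [ 0.0834 -0.0004 -0.1177]
[[ 0.    -0.946 -0.323]
 [ 1.     0.     0.   ]
 [-0.    -0.323  0.946]]
b2 [[0.531, -0.259], [0.65, -0.277], [0.645, -0.316], [0.531, -0.299]] c [ 0.5891 -0.2878] len [0.12, 0.039, 0.115, 0.04] ang -8.5 -8.5
b1 [[0.551, -0.161], [0.671, -0.171], [0.664, -0.216], [0.55, -0.205]] c [ 0.609  -0.1881] len [0.121, 0.046, 0.115, 0.044] ang -4.7 -5.5
b2s [[0.536, -0.252], [0.652, -0.275], [0.645, -0.309], [0.524, -0.299]] c [ 0.5892 -0.2838] len [0.119, 0.034, 0.121, 0.048] ang -11.2 -4.5
b1s [[0.555, -0.156], [0.672, -0.167], [0.669, -0.204], [0.549, -0.199]] c [ 0.6113 -0.1815] len [0.118, 0.037, 0.121, 0.043] ang -5.0 -2.1
far s [[0.544, 0.14], [0.602, 0.025], [0.564, -0.008], [0.503, 0.11]] c [0.5534 0.0669] len [0.129, 0.05, 0.133, 0.05] ang -63.3 -62.9
left s [[0.503, 0.108], [0.525, 0.073], [0.422, -0.007], [0.401, 0.042]] c [0.4626 0.054 ] len [0.041, 0.131, 0.053, 0.122] ang -57.8 -66.7
far [[0.539, 0.14], [0.608, 0.036], [0.569, 0.007], [0.507, 0.112]] c [0.5558 0.074 ] len [0.125, 0.048, 0.122, 0.043] ang -56.5 -59.3
left [[0.502, 0.109], [0.526, 0.068], [0.427, 0.001], [0.402, 0.045]] c [0.4643 0.0558] len [0.048, 0.12, 0.05, 0.118] ang -58.7 -60.2
```

>>> arm_command(targets=[0,0,1,0,0,0,0,0,0,2,0,0,0,0,0,0,3.2,0,0,0,0,5.8,-11.6,3.2,0,0,18,0,5.8,-11.6,3.2,0,0,18,0,5.8,-11.6,3.2,0,0,18,0,5.8,-11.6,3.2,0,0,18,0,5.8,-11.6,3.2,0,0,18,0,5.8,-11.6,3.2,0,0,18,0,5.8,-11.6,3.2,0,0,18,0,5.8,-11.6,3.2,0,0,18,0,5.8,-11.6,3.2,0,0,18,0])

```text
clock: 1.9
ee_pos: [0.4815, -0.0034, 0.4459]
tool_rot: [0.186, 3.135, 0.0]
ft_force: [0.7, -0.1, 0.1]
gripper_width: 1.001
```

```bash
python3 - <<'E'
from h import *
w=snapshot("wrist");o=bot.get_obs();print(o["ee_pos"],o["joint_velocities"].round(2),o["joints"].round(2))
np.save("w1.npy",w,allow_pickle=True); cv2.imwrite("pics/w1.png",w["image"])
E
```

```text
[ 0.48354938 -0.00869164  0.44469758] [ 0.11 -0.03  0.07  0.01 -0.    0.16] [-0.09  0.08  1.35 -0.    1.71 -1.54]
```

View pics/w1.png

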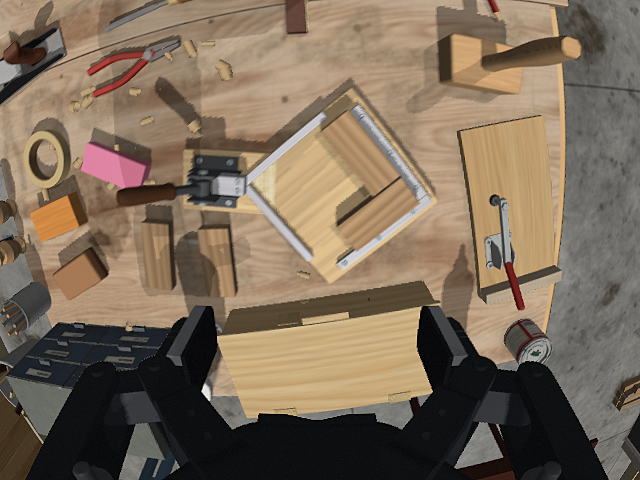

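The wrist view shows everything: the jig's bed centre is near (335,190), the lever runs from (230,185) to (120,195), and the loose blocks are at (217,260) and (158,255). Zooming.

```bash
python3 - <<'E'
from h import *
w=np.load("w1.npy",allow_pickle=True).item()
crop(w["image"],240,80,440,290,2.8,"w1a.png");crop(w["image"],110,140,270,310,3.5,"w1b.png")
print(w["xyz"],w["rotation"])
E
```

```text
[0.3984295  0.00596638 0.56354918] [2.15202403 1.91116441 0.31885831]
```

View pics/w1a.png

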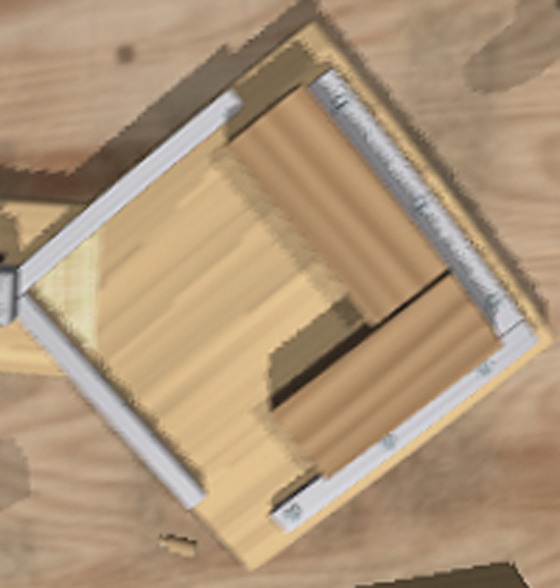

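View pics/w1b.png

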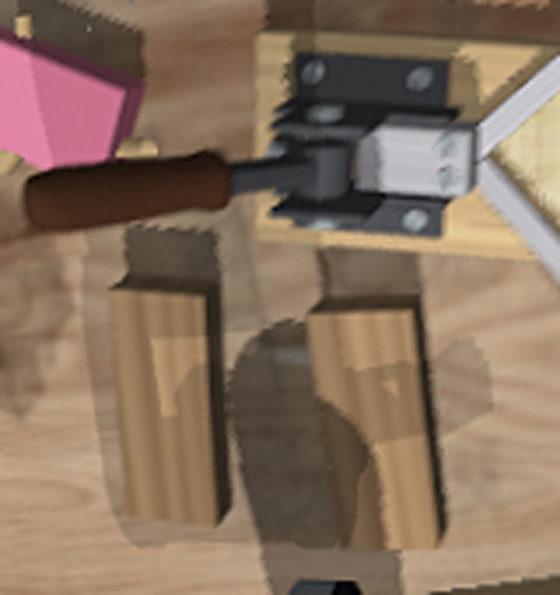

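```bash
python3 - <<'E'
from h import *
w=np.load("w1.npy",allow_pickle=True).item()
A=lambda p,z:onz(w,240+p[0]/2.8,80+p[1]/2.8,z,True)
B=lambda p,z:onz(w,110+p[0]/3.5,140+p[1]/3.5,z,True)
def quad(nm,f,P,z):
    Q=np.array([f(p,z) for p in P]);e=[Q[(i+1)%4]-Q[i] for i in range(4)]
    print(nm,"c",Q.mean(0)[:2].round(4),"len",[round(float(np.linalg.norm(x)),4) for x in e],"ang",[np.degrees(np.arctan2(x[1],x[0])).round(1) for x in e]);return Q
quad("far",A,[(272,405),(448,274),(500,345),(325,475)],.044)
quad("left",A,[(230,140),(305,88),(450,271),(372,325)],.044)
quad("blkR",B,[(308,312),(415,308),(440,545),(346,547)],.026)
quad("blkL",B,[(110,290),(207,292),(222,524),(126,520)],.026)
p=[A(q,.026)[:2] for q in [(290,530),(538,340),(335,68),(528,322)]]
p=np.array(p);d1=p[1]-p[0];d2=p[3]-p[2]
print("fence ang",np.degrees(np.arctan2(d1[1],d1[0])),np.degrees(np.arctan2(d2[1],d2[0])),p.round(4).tolist())
t=np.linalg.solve(np.c_[d1,-d2],p[2]-p[0]);c=p[0]+t[0]*d1;print("outer corner",c)
th=(np.arctan2(d1[1],d1[0])-np.pi/2+np.arctan2(d2[1],d2[0]) )/2 if 0 else None
for z,q in ((.027,(22,290)),(.027,(20,295))): print("jaw in corner",A(q,z))
for q in [(235,95),(240,105),(190,505),(205,490),(20,272)]: print("jaw",A(q,.027)[:2].round(4))
for q in [(313,72),(420,78),(323,113),(415,220)]: print("bolt",B(q,.02)[:2].round(4))
print("grip end",B((35,200),.16).round(3),"grip start",B((225,180),.11).round(3))
E
```

```text
far c [0.5527 0.0785] len [0.1143, 0.0481, 0.1166, 0.049] ang [np.float64(121.5), np.float64(32.6), np.float64(-58.1), np.float64(-150.1)]
left c [0.4623 0.0627] len [0.0453, 0.119, 0.0492, 0.1192] ang [np.float64(118.9), np.float64(33.2), np.float64(-60.6), np.float64(-148.7)]
blkR c [ 0.6095 -0.1796] len [0.0504, 0.118, 0.0473, 0.1189] ang [np.float64(85.1), np.float64(-5.9), np.float64(-93.7), np.float64(175.6)]
blkL c [ 0.5877 -0.2843] len [0.0507, 0.1188, 0.0536, 0.1207] ang [np.float64(81.6), np.float64(-11.5), np.float64(-96.7), np.float64(167.2)]
fence ang 122.94795498746153 32.86947224401571 [[0.6422, 0.0204], [0.547, 0.1672], [0.3923, 0.0687], [0.5363, 0.1618]]
outer corner [0.54635865 0.16830663]
jaw in corner [ 0.48785197 -0.10686445  0.027     ]
jaw in corner [ 0.49037693 -0.10837514  0.027     ]
jaw [0.4009 0.0165]
jaw [0.4063 0.0184]
jaw [ 0.6198 -0.0338]
jaw [ 0.6118 -0.0244]
jaw [ 0.4781 -0.1064]
bolt [ 0.4431 -0.1774]
bolt [ 0.4531 -0.1303]
bolt [ 0.4616 -0.1762]
bolt [ 0.5146 -0.1433]
grip end [ 0.458 -0.243  0.16 ] grip start [ 0.47 -0.19  0.11]
```

>>> arm_command(targets=[1.68,-2.8,-3,0,0,2,0,1.68,-2.8,-3,0,0,2,0,1.68,-2.8,-3,0,0,2,0,1.68,-2.8,-3,0,0,2,0,1.68,-2.8,-5.4,0,0,2,0,1.68,-2.8,-5.4,0,0,2,0,1.68,-2.8,-5.4,0,0,2,0,1.68,-2.8,-5.4,0,0,2,0,1.68,-2.8,-5.4,0,0,2,0], squeeze=40)

```text
clock: 3.08
ee_pos: [0.5825, -0.1695, 0.1234]
tool_rot: [0.131, 3.137, -0.001]
ft_force: [0.3, 0.2, -0.6]
gripper_width: 0.998
```

```bash
python3 - <<'E'
from h import *
w=snapshot("wrist");o=bot.get_obs();print(o["clock"],o["ee_pos"],o["tool_rot"])
np.save("w2.npy",w,allow_pickle=True); cv2.imwrite("pics/w2.png",w["image"])
E
```

```text
3.125 [ 0.58264178 -0.16952198  0.1237154 ] [ 1.31131977e-01  3.13600068e+00 -1.43337584e-03]
```

View pics/w2.png

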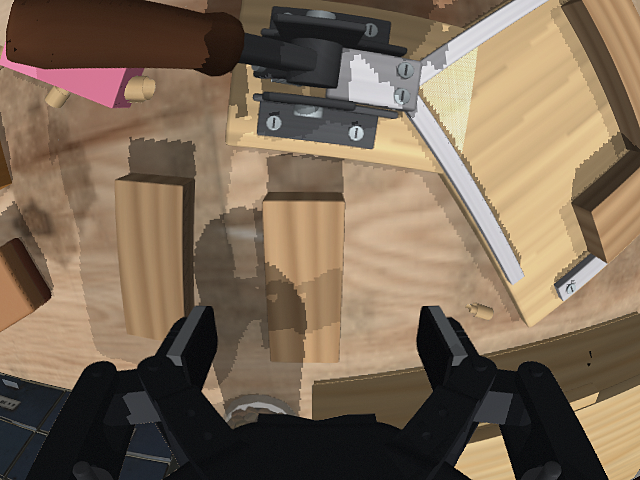

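```bash
python3 - <<'E'
from h import *
w=np.load("w2.npy",allow_pickle=True).item()
def quad(nm,P,z):
    Q=np.array([onz(w,*p,z,True) for p in P]);e=[Q[(i+1)%4]-Q[i] for i in range(4)]
    print(nm,"c",Q.mean(0)[:2].round(4),Q[:,:2].round(4).tolist(),"len",[round(float(np.linalg.norm(x)),4) for x in e],"ang",[float(np.degrees(np.arctan2(x[1],x[0])).round(1)) for x in e])
quad("b1",[(263,200),(344,202),(339,362),(270,359)],.026)
quad("b2",[(116,180),(183,180),(183,334),(127,332)],.026)
crop(w["image"],100,150,360,380,2.8,"w2a.png")
E
```

```text
b1 c [ 0.6089 -0.1804] [[0.5476, -0.1991], [0.5529, -0.151], [0.6707, -0.1609], [0.6642, -0.2106]] len [0.0484, 0.1182, 0.0501, 0.1172] ang [83.6, -4.8, -97.5, 174.4]
b2 c [ 0.5831 -0.2838] [[0.5239, -0.2953], [0.5301, -0.2475], [0.64, -0.2721], [0.6384, -0.3202]] len [0.0483, 0.1127, 0.0481, 0.1171] ang [82.7, -12.6, -91.9, 167.8]
```

View pics/w2a.png

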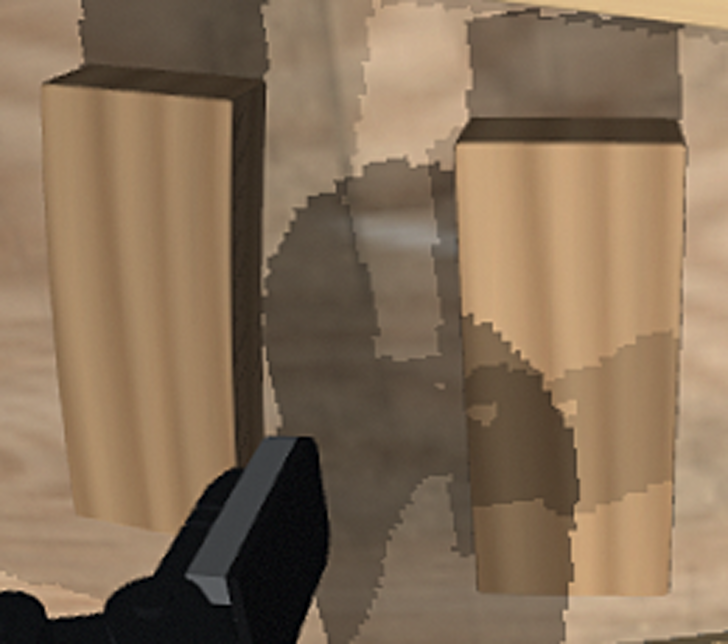

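>>> arm_command(targets=[0.02,-0.15,-0.8,0,0,0,0,0.02,-0.15,-1.45,0,0,0,0,0.02,-0.15,-1.45,0,0,0,0,0.02,-0.15,-1.45,0,0,0,0,0.02,-0.15,-1.45,0,0,0,1,0.02,-0.15,-1.45,0,0,0,1,0.02,-0.15,-1.45,0,0,0,1,0.02,-0.15,-1.45,0,0,0,1,0.02,-0.15,-1.45,0,0,0,1,0.02,-0.15,-1.45,0,0,0,1], squeeze=40)

```text
clock: 4.38
ee_pos: [0.5836, -0.1785, 0.0361]
tool_rot: [0.131, 3.137, -0.001]
ft_force: [-1.2, 0.4, 8.6]
gripper_width: 0.577
```

```bash
python3 - <<'E'
from h import *
w=snapshot("wrist");b=snapshot("side");o=bot.get_obs();print(o["clock"],o["ee_pos"],o["tool_rot"],o["gripper_width"],o["ft_force"])
cv2.imwrite("pics/w3.png",w["image"]);crop(b["image"],260,200,440,340,4,"sd3.png")
E
```

```text
4.475 [ 0.58358725 -0.17854475  0.03609691] [ 1.31297377e-01  3.13718951e+00 -9.23090278e-04] 0.5751764880950299 [-2.75859256  0.9835803   8.52397631]
```

View pics/w3.png

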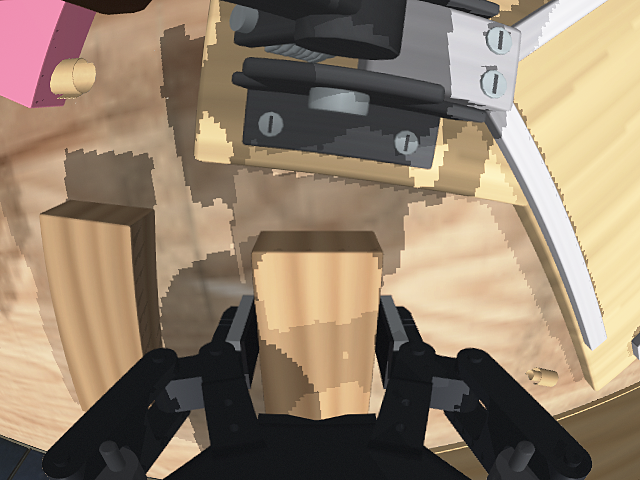

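View pics/sd3.png

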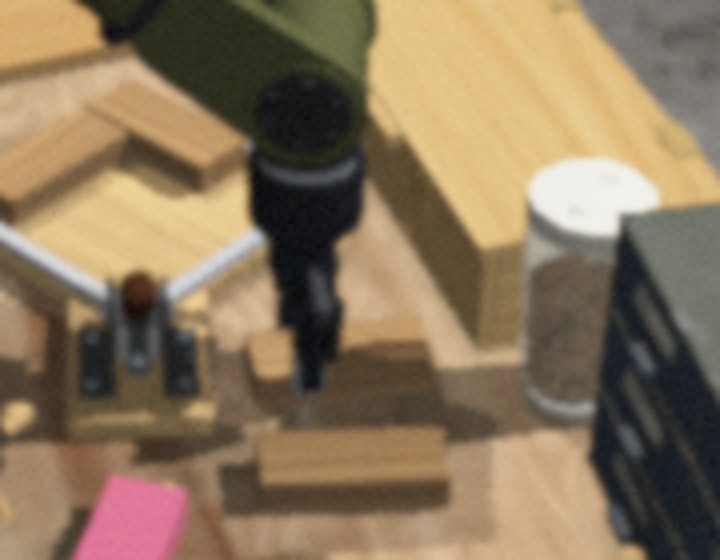

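```bash
python3 - <<'E'
from h import *
b=snapshot("side")
for z in (0,.005,.01,.015,.02): 
  for y in (-.207,-.218): print(z,y,[(round((p[0]-260)*4),round((p[1]-200)*4)) for p in [proj(b,[.584,y,z])]])
E
```

```text
0 -0.207 [(310, 406)]
0 -0.218 [(314, 417)]
0.005 -0.207 [(310, 401)]
0.005 -0.218 [(314, 411)]
0.01 -0.207 [(310, 395)]
0.01 -0.218 [(315, 406)]
0.015 -0.207 [(310, 389)]
0.015 -0.218 [(315, 400)]
0.02 -0.207 [(310, 383)]
0.02 -0.218 [(315, 394)]
```

>>> arm_command(targets=[0,0,1,0,0,0,1,0,0,1.2,0,0,0,1,-0.2,0.9,1.2,0,0,10,1,-0.4,1.7,1.2,0,0,20,1,-0.56,2.48,1.2,0,0,30,1,-0.56,2.48,1.2,0,0,37.8,1,-0.56,2.48,1.2,0,0,37.8,1,-0.56,2.48,1.2,0,0,37.8,1,-0.56,2.48,1.2,0,0,37.8,1])

```text
clock: 5.65
ee_pos: [0.5495, -0.0301, 0.1065]
tool_rot: [0.888, -3.013, -0.0]
ft_force: [0.3, 0.0, -1.2]
gripper_width: 0.572
```

```bash
python3 - <<'E'
from h import *
w=snapshot("wrist");o=bot.get_obs();print(o["clock"],o["ee_pos"],o["tool_rot"],o["gripper_width"],o["ft_force"])
np.save("w4.npy",w,allow_pickle=True);cv2.imwrite("pics/w4.png",w["image"])
E
```

```text
5.7 [ 0.54945712 -0.03001501  0.10651428] [ 8.89113334e-01 -3.01297849e+00 -1.35938362e-04] 0.5707018727137297 [ 0.41323888  0.29339296 -1.24636798]
```

View pics/w4.png

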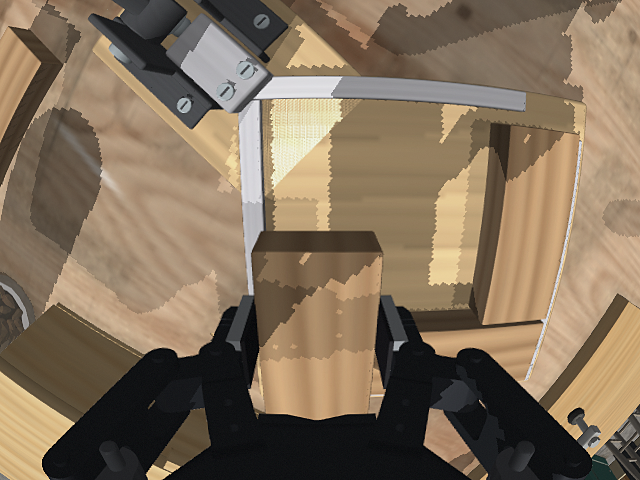

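```bash
cat >> h.py <<'E'
C0=np.array([.5164,.0286]);TH=np.radians(32.9)
def bed(p):
    d=np.asarray(p)[:2]-C0;c,s=np.cos(TH),np.sin(TH);return (np.array([c*d[0]+s*d[1],-s*d[0]+c*d[1]])*1000).round(1)
def wld(x,y):
    c,s=np.cos(TH),np.sin(TH);return C0+np.array([c*x-s*y,s*x+c*y])/1000
E
python3 - <<'E'
from h import *
w=np.load("w4.npy",allow_pickle=True).item();im=w["image"]
crop(im,230,60,600,400,2.1,"w4a.png")
o=bot.get_obs();r=o["tool_rot"];print("heading y",2*np.degrees(np.arctan2(r[1],r[0]))-90)
for n,q,z in [("jaw in top",(300,100),.027),("jaw in top",(450,105),.027),("jaw in left",(264,150),.027),("jaw in left",(265,220),.027),("left blk",(508,124),.044),("left",(483,322),.044),("left",(543,320),.044),("left",(580,137),.044)]: print(n,bed(onz(w,*q,z,True)))
print("block top near-end corners bed", bed(onz(w,255,249,.026+.0705,True)),bed(onz(w,382,251,.0965,True)))
E
```

```text
heading y -237.1179214708394
jaw in top [-95. -76.]
jaw in top [-95.3   5. ]
jaw in left [-68.7 -95.4]
jaw in left [-29.7 -96.1]
left blk [-87.9  32.6]
left [29.9 34.9]
left [32.6 82. ]
left [-86.2  84.1]
block top near-end corners bed [-39.  -90.3] [-38.2 -43.1]
```

View pics/w4a.png

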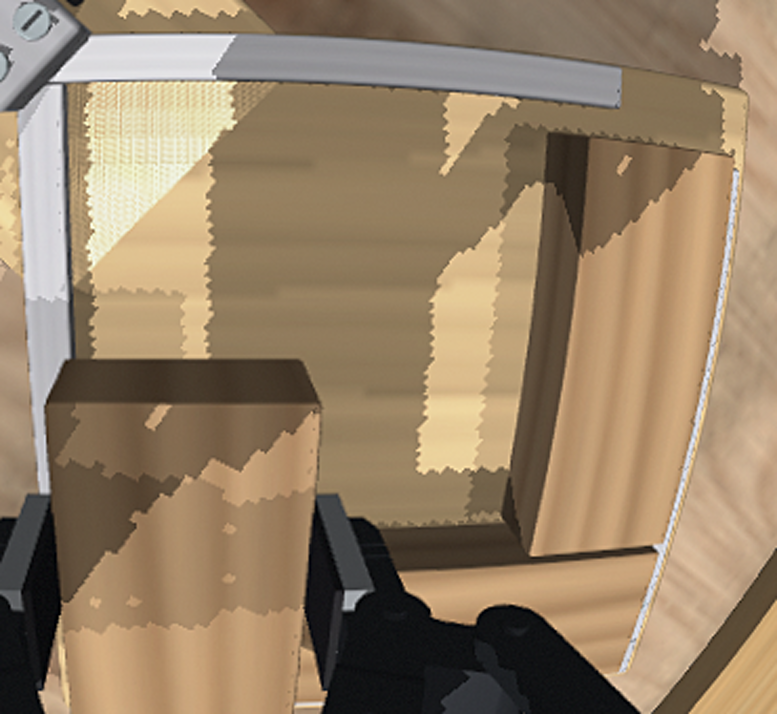

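>>> arm_command(targets=[0,0,-0.4,0,0,0,1,0,0,-0.7,0,0,0,1,0,0,-0.86,0,0,0,1,0,0,-0.86,0,0,0,1,0,0,-0.86,0,0,0,1,0,0,-0.86,0,0,0,0.22,0,0,-0.86,0,0,0,0.22,0,0,-0.86,0,0,0,0.22])

```text
clock: 6.7
ee_pos: [0.5495, -0.0296, 0.0552]
tool_rot: [-0.892, 3.012, -0.0]
ft_force: [-0.3, 0.0, 0.3]
gripper_width: 0.781
```

```bash
python3 - <<'E'
from h import *
o=bot.get_obs();print(o["clock"],o["ee_pos"],o["tool_rot"],o["gripper_width"],o["ft_force"])
w=snapshot("wrist");cv2.imwrite("pics/w5.png",w["image"])
E
```

```text
6.7 [ 0.54952391 -0.02958195  0.05517677] [-8.92230717e-01  3.01196605e+00 -1.76651324e-04] 0.7810974008411478 [-0.28721126  0.01665238  0.30404772]
```

View pics/w5.png

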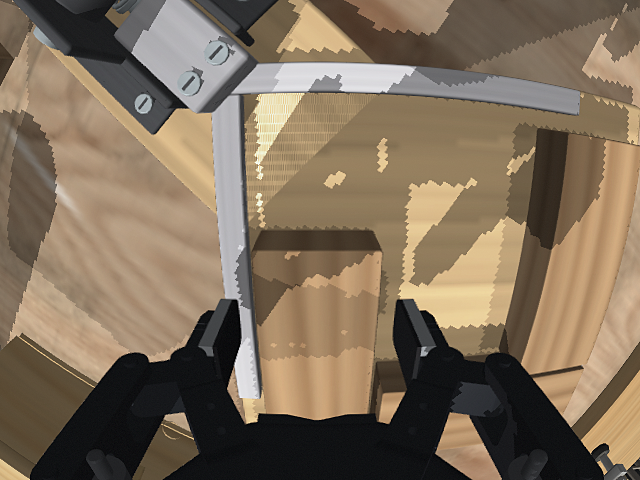

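>>> arm_command(targets=[0,0,1,0,0,0,0.22,0,0,2,0,0,0,0,0.1,-1,2,0,0,-10,0,0.2,-2,2,0,0,-20,0,0.37,-3,2,0,0,-30,0,0.37,-4.17,1.6,0,0,-42,0,0.37,-4.17,1.4,0,0,-42,0,0.37,-4.17,1.4,0,0,-42,0,0.37,-4.17,1.4,0,0,-42,0,0.37,-4.17,1.4,0,0,-42,0])

```text
clock: 8.0
ee_pos: [0.5722, -0.2787, 0.1401]
tool_rot: [0.243, 3.131, -0.001]
ft_force: [-0.4, -0.7, -0.2]
gripper_width: 0.998
```

```bash
python3 - <<'E'
from h import *
w=snapshot("wrist");o=bot.get_obs();print(o["clock"],o["ee_pos"],o["tool_rot"],o["gripper_width"],o["ft_force"])
r=o["tool_rot"];print("heading y",2*np.degrees(np.arctan2(r[1],r[0]))-90)
np.save("w6.npy",w,allow_pickle=True);cv2.imwrite("pics/w6.png",w["image"]);crop(w["image"],200,120,440,380,2.3,"w6a.png")
E
```

```text
8.05 [ 0.57218473 -0.27883631  0.13998455] [ 2.43281799e-01  3.13096328e+00 -8.74727145e-04] 1.0005538368743172 [-0.10259266 -0.23696035 -0.50698287]
heading y 81.11387292005801
```

View pics/w6.png

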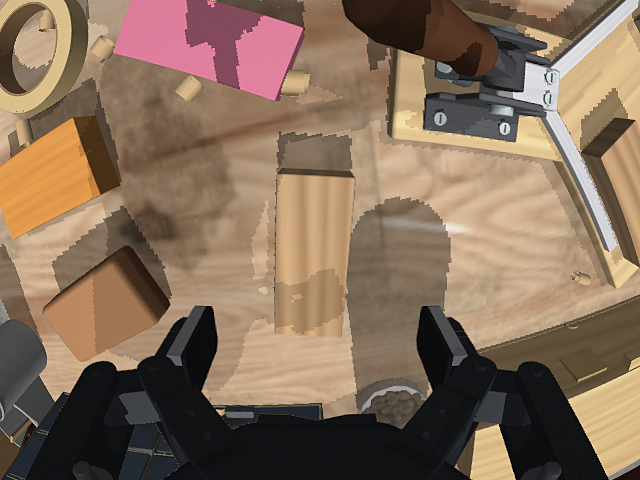

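View pics/w6a.png

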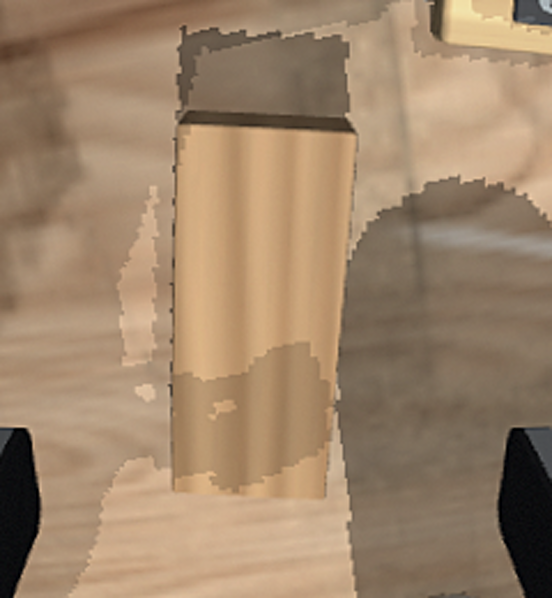

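```bash
python3 - <<'E'
from h import *
w=np.load("w6.npy",allow_pickle=True).item()
P=[(200+x/2.3,120+y/2.3) for x,y in [(178,126),(355,132),(326,498),(174,491)]]
Q=np.array([onz(w,*p,.026,True) for p in P]);e=[Q[(i+1)%4]-Q[i] for i in range(4)]
print("c",Q.mean(0)[:2].round(4),"len",[round(float(np.linalg.norm(x)),4) for x in e],"ang",[float(np.degrees(np.arctan2(x[1],x[0])).round(1)) for x in e])
E
```

```text
c [ 0.5867 -0.2845] len [0.0487, 0.1189, 0.0495, 0.1181] ang [79.2, -11.3, -101.8, 168.3]
```

>>> arm_command(targets=[0,-0.05,-0.8,0,0,-2.5,0,0,-0.05,-1.5,0,0,-2.5,0,0,-0.05,-1.72,0,0,-2.5,0,0,-0.05,-1.72,0,0,-2.5,0,0,-0.05,-1.72,0,0,-2.5,1,0,-0.05,-1.72,0,0,-2.5,1,0,-0.05,-1.72,0,0,-2.5,1,0,-0.05,-1.72,0,0,-2.5,1,0,-0.05,-1.72,0,0,-2.5,1,0,-0.05,-1.72,0,0,-2.5,1])

```text
clock: 9.3
ee_pos: [0.5723, -0.2831, 0.0376]
tool_rot: [0.314, 3.124, -0.001]
ft_force: [-1.2, 0.3, 6.9]
gripper_width: 0.572
```

```bash
python3 - <<'E'
from h import *
o=bot.get_obs();print(o["clock"],o["ee_pos"],o["tool_rot"],o["gripper_width"],o["ft_force"])
r=o["tool_rot"];print("heading y",2*np.degrees(np.arctan2(r[1],r[0]))-90)
d=np.array([.5867,-.2845])-o["ee_pos"][:2]; h=2*np.arctan2(r[1],r[0])-np.pi/2
yv=np.array([np.cos(h),np.sin(h)]); xv=np.array([-yv[1],yv[0]])
off=d@xv; print("off along tool x",off, d@yv)
# block at (-67,-33); tool y -> heading 32.9
h2=np.radians(32.9);y2=np.array([np.cos(h2),np.sin(h2)]);x2=np.array([-y2[1],y2[0]])
t=wld(-67,-33)-off*x2; print("tcp",t,bed(t),"shift",(t-o["ee_pos"][:2])/.06,"rot",32.9-np.degrees(h))
E
```

```text
9.3 [ 0.57230877 -0.28305454  0.03756904] [ 3.14351332e-01  3.12365932e+00 -1.37085255e-03] 0.5717986109538764 [-1.24654034  0.32068604  6.91767721]
heading y 78.5067049263501
off along tool x -0.014390670603649257 0.0014510287894069643
tcp [ 0.47025358 -0.02341745] [-67.  -18.6] shift [-1.70091979  4.3272849 ] rot -45.60670492635008
```

>>> arm_command(targets=[0,0,1,0,0,0,1,0,0,2,0,0,0,1,0,1,2,0,0,0,1,0,2,2,0,0,0,1,0,3,2,0,0,0,1,-0.2,4,2,0,0,-10,1,-0.9,4.33,2,0,0,-20,1,-1.7,4.33,2,0,0,-30,1,-1.7,4.33,1.6,0,0,-40,1,-1.7,4.33,1.3,0,0,-45.6,1,-1.7,4.33,1.3,0,0,-45.6,1,-1.7,4.33,1.3,0,0,-45.6,1])

```text
clock: 10.8
ee_pos: [0.4701, -0.023, 0.1148]
tool_rot: [1.498, 2.76, 0.001]
ft_force: [-0.8, -0.2, -0.6]
gripper_width: 0.575
```

>>> arm_command(targets=[0,0,0,0,0,0,1,0,0,0,0,0,0,1])

```text
clock: 11.05
ee_pos: [0.4699, -0.023, 0.1143]
tool_rot: [1.5, 2.759, 0.0]
ft_force: [-0.3, 0.4, -1.1]
gripper_width: 0.568
```

```bash
python3 - <<'E'
from h import *
w=snapshot("wrist");o=bot.get_obs();print(o["clock"],o["ee_pos"],bed(o["ee_pos"]),o["tool_rot"],o["gripper_width"],o["ft_force"])
r=o["tool_rot"];print("heading y",2*np.degrees(np.arctan2(r[1],r[0]))-90)
np.save("w7.npy",w,allow_pickle=True);cv2.imwrite("pics/w7.png",w["image"])
E
```

```text
11.1 [ 0.46980026 -0.02300574  0.11416222] [-67.2 -18. ] [1.50048808e+00 2.75954073e+00 2.58113548e-04] 0.5728347648411346 [-0.28449297 -0.22544834 -0.24795414]
heading y 32.93011764508526
```

View pics/w7.png

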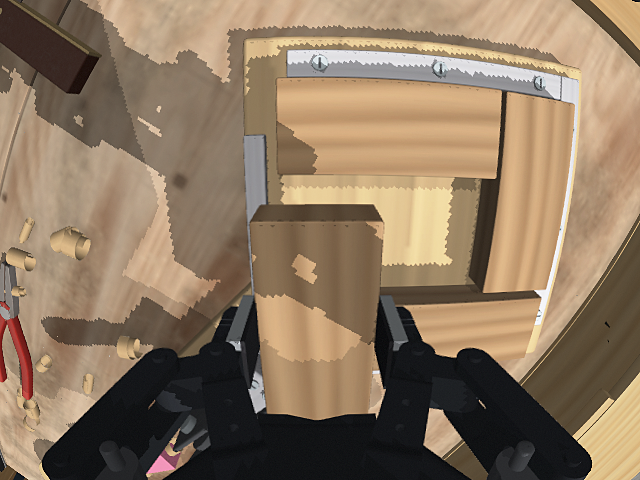

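```bash
python3 - <<'E'
from h import *
w=np.load("w7.npy",allow_pickle=True).item()
crop(w["image"],230,30,590,350,2.1,"w7a.png")
hz=.026+(.1142-.0376)
for n,q,z in [("held end",(251,223),hz),("held end",(383,222),hz),("held side",(376,400),hz),("left low edge",(278,175),.044),("left low edge",(495,179),.044),("left outer",(277,78),.044),("jaw in",(268,150),.027),("right inner top",(540,292),.044),("right inner",(440,303),.044),("far end",(470,290),.044),("far end",(547,292),.044),("fence in y",(288,78),.026)]: print(n,bed(onz(w,*q,z,True)))
E
```

```text
held end [-91.5  25.8]
held end [-43.   26.3]
held side [-39.1 -61.6]
left low edge [-87.2  33.7]
left low edge [31.3 34.1]
left outer [-87.   83.3]
jaw in [-94.3  45. ]
right inner top [ 79.  -37.9]
right inner [  6.8 -41.8]
far end [ 25.3 -33.7]
far end [ 85.  -38.3]
fence in y [-82.9  84.9]
```

View pics/w7a.png

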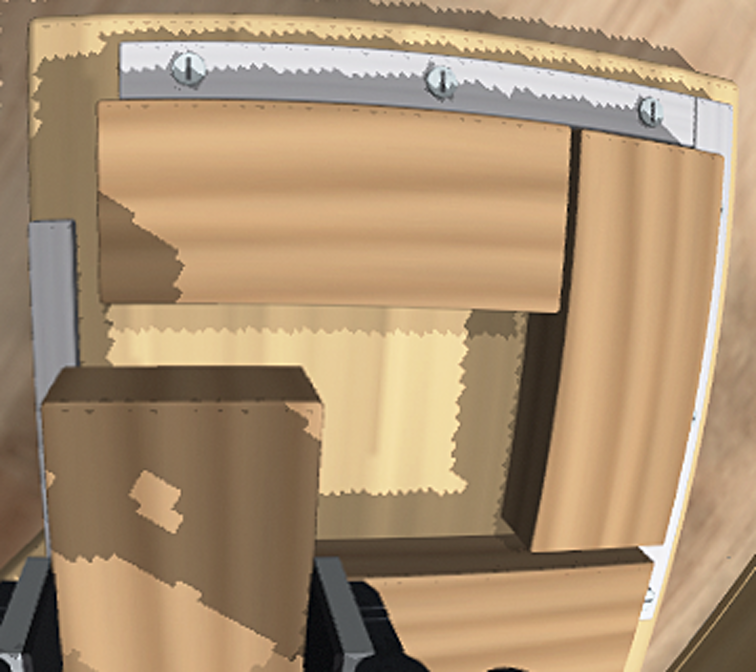

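>>> arm_command(targets=[-0.02,0.03,-0.4,0,0,0,1,-0.02,0.03,-0.75,0,0,0,1,-0.02,0.03,-0.9,0,0,0,1,-0.02,0.03,-0.96,0,0,0,1,-0.02,0.03,-0.96,0,0,0,1,-0.02,0.03,-0.96,0,0,0,0.22,-0.02,0.03,-0.96,0,0,0,0.22,-0.02,0.03,-0.96,0,0,0,0.22])

```text
clock: 12.1
ee_pos: [0.4686, -0.0212, 0.0565]
tool_rot: [1.501, 2.759, 0.0]
ft_force: [-0.4, 0.8, 0.4]
gripper_width: 0.782
```

```bash
python3 - <<'E'
from h import *
w=snapshot("wrist");o=bot.get_obs();print(o["clock"],o["ee_pos"],bed(o["ee_pos"]),o["tool_rot"],o["gripper_width"],o["ft_force"])
cv2.imwrite("pics/w8.png",w["image"])
E
```

```text
12.15 [ 0.46854474 -0.02119731  0.05642822] [-67.2 -15.8] [1.50119831e+00 2.75934088e+00 1.46451472e-04] 0.7788276617316592 [-0.11084971 -0.31297906 -0.67238306]
```

View pics/w8.png

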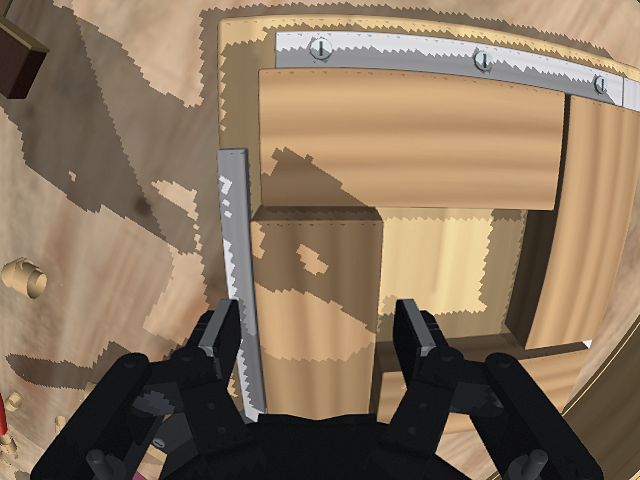

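>>> arm_command(targets=[0,0,1,0,0,0,0.22,0,0,2,0,0,0,0.22,0,0,3,0,0,0,1,0,0,4,0,0,-10,1,0,-0.6,5,0,0,-20,1,0,-1.3,5,0,0,-30,1,0,-1.3,5,0,0,-40,1,0,-1.3,5,0,0,-45,1,0,-1.3,5,0,0,-45,1,0,-1.3,5,0,0,-45,1])

```text
clock: 13.4
ee_pos: [0.4684, -0.0991, 0.3562]
tool_rot: [-2.441, -1.978, 0.0]
ft_force: [-0.4, -0.6, 0.3]
gripper_width: 0.004
```

```bash
python3 - <<'E'
from h import *
w=snapshot("wrist");o=bot.get_obs();print(o["clock"],o["ee_pos"],o["tool_rot"],o["gripper_width"],o["ft_force"])
np.save("w9.npy",w,allow_pickle=True);cv2.imwrite("pics/w9.png",w["image"])
b=snapshot("side");np.save("sd9.npy",b,allow_pickle=True);crop(b["image"],230,210,390,340,4.6,"sd9.png")
E
```

```text
13.45 [ 0.4684491  -0.09908139  0.35624077] [-2.44124455e+00 -1.97734839e+00  3.97387336e-05] -0.00040734524681442966 [ 0.19006577 -0.68333504 -0.57742643]
```

View pics/w9.png

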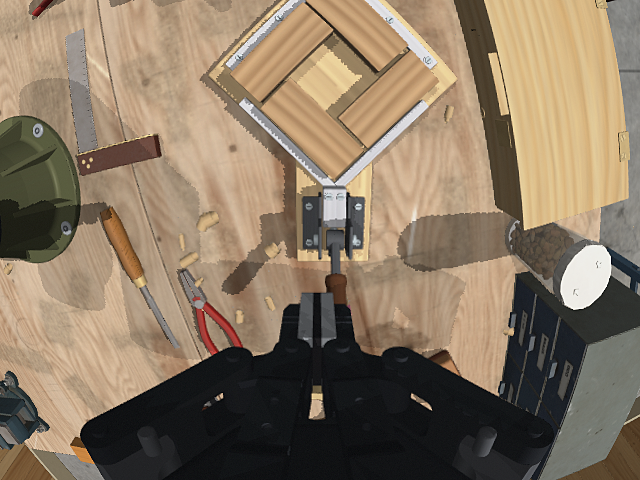

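View pics/sd9.png

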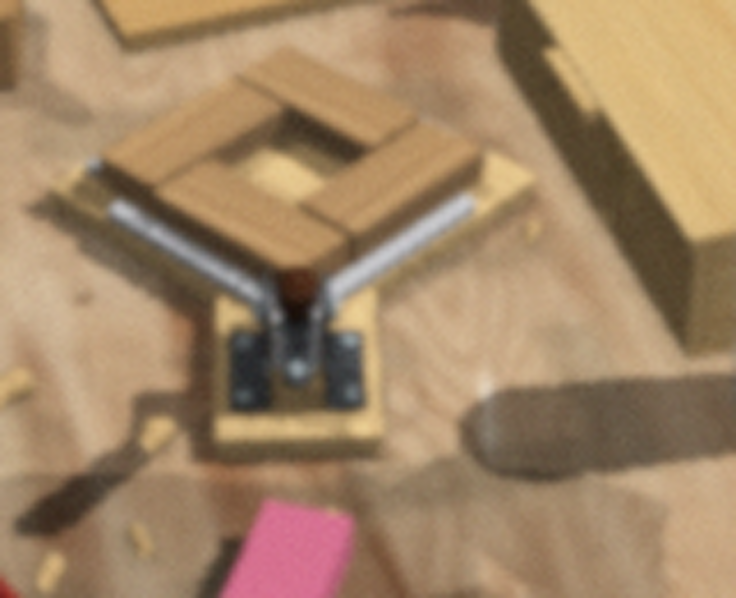

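```bash
python3 - <<'E'
from h import *
w=np.load("w9.npy",allow_pickle=True).item()
crop(w["image"],280,160,390,310,5,"w9a.png");crop(w["image"],190,0,470,190,2.8,"w9b.png")
b=np.load("sd9.npy",allow_pickle=True).item();crop(b["image"],270,255,325,315,10,"sd9a.png")
E
```

```text
(no output)
```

View pics/w9a.png

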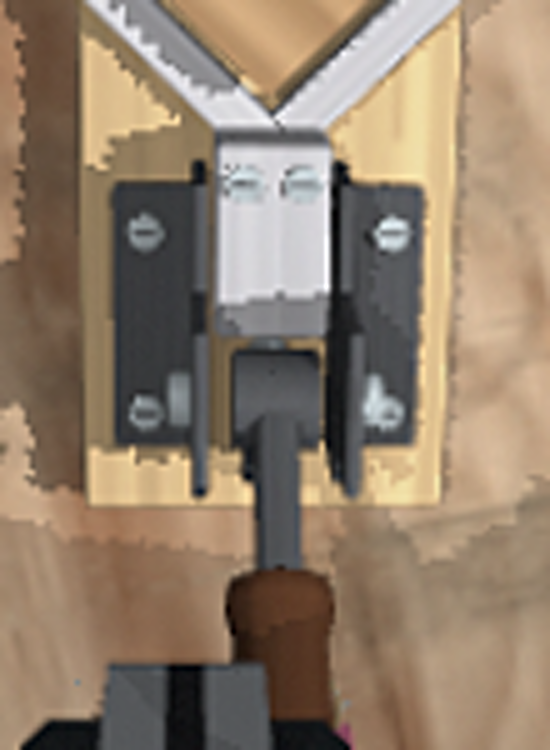

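View pics/w9b.png

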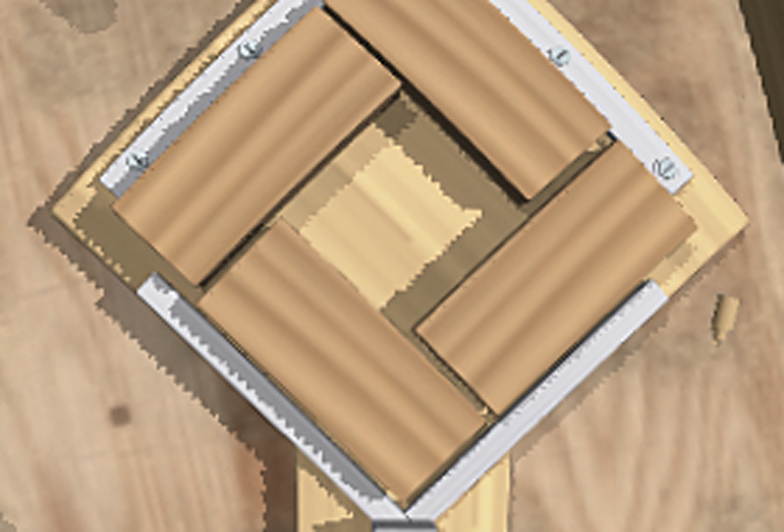

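View pics/sd9a.png

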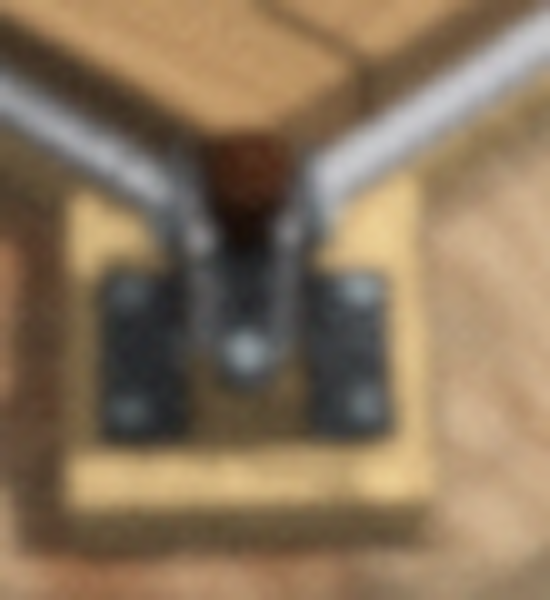

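```bash
python3 - <<'E'
from h import *
w=np.load("w9.npy",allow_pickle=True).item()
f=lambda x,y,z:onz(w,280+x/5,160+y/5,z,True)
a,b=f(180,400,.069),f(376,395,.069)
print("pins",a,b,np.linalg.norm(a-b),"ang",np.degrees(np.arctan2(*(b-a)[1::-1]))); P=(a+b)/2;print("pivot",P,bed(P))
for q in [(145,232),(392,232),(147,411),(388,411)]: print("bolt",bed(f(*q,.022)))
u=-np.array([np.cos(TH+np.pi/4),np.sin(TH+np.pi/4)])
jc=f(275,122,.027);print("jaw corner",bed(jc))
for r,z in ((45,.101+.008),):
  g=f(278,572,z);print("grip start",g,"out from pivot",(g[:2]-P[:2])@u*1000,"lat",(g[:2]-P[:2])@[-u[1],u[0]]*1000)
o=bot.get_obs();print("tcp out/lat",(o["ee_pos"][:2]-P[:2])@u*1000,(o["ee_pos"][:2]-P[:2])@[-u[1],u[0]]*1000,u)
# block places
g=lambda x,y:bed(onz(w,190+x/2.8,x*0+y/2.8,.044,True))
for n,Q in (("near",[(203,298),(280,222),(487,424),(403,500)]),("right",[(415,330),(615,143),(697,223),(497,412)]),("left",[(118,205),(320,8),(400,85),(200,285)])):
  q=np.array([g(*p) for p in Q]);print(n,q.mean(0).round(1),q.tolist())
E
```

```text
pins [ 0.45497776 -0.15835925  0.069     ] [ 0.49969386 -0.16656247  0.069     ] 0.04546231714964041 ang -10.395383810005738
pivot [ 0.47733581 -0.16246086  0.069     ] [-136.6 -139.2]
bolt [-139.7  -97.5]
bolt [ -95.5 -141.2]
bolt [-173.2 -131.5]
bolt [-128.8 -175.6]
jaw corner [-96.4 -99.4]
grip start [ 0.47056509 -0.18748865  0.109     ] out from pivot 25.891021966542695 lat -1.3740103465802271
tcp out/lat -60.128183052300486 -21.963277403073803 [-0.20961856 -0.97778324]
near [-66.8 -31.9] [[-88.8, 27.7], [-44.6, 27.2], [-43.3, -91.9], [-90.7, -90.6]]
right [ 21.6 -66.9] [[-37.5, -43.2], [78.8, -42.9], [82.1, -90.6], [-36.8, -91.1]]
left [-27.1  57.2] [[-84.8, 81.3], [31.7, 81.0], [30.6, 34.2], [-85.8, 32.4]]
```

>>> arm_command(targets=[-0.06,-1,-0.5,0,0,0,1,-0.06,-2.01,-1,0,0,0,1,-0.06,-2.01,-1.9,0,0,0,1,-0.06,-2.01,-2.4,0,0,0,1,-0.06,-2.01,-2.69,0,0,0,1,-0.06,-2.01,-2.69,0,0,0,1,-0.06,-2.01,-2.69,0,0,0,1])

```text
clock: 14.38
ee_pos: [0.4652, -0.2199, 0.1958]
tool_rot: [2.442, 1.975, 0.001]
ft_force: [-0.0, -0.0, -0.3]
gripper_width: -0.003
```

```bash
python3 - <<'E'
from h import *
w=snapshot("wrist");o=bot.get_obs();print(o["clock"],o["ee_pos"],o["tool_rot"],o["ft_force"])
cv2.imwrite("pics/w10.png",w["image"])
b=snapshot("side");crop(b["image"],230,210,390,340,4.6,"sd10.png")
E
```

```text
14.425 [ 0.46524592 -0.21987174  0.19588018] [2.44160394e+00 1.97461255e+00 9.15822078e-04] [-0.16262013  0.93223722  0.12079015]
```

View pics/w10.png

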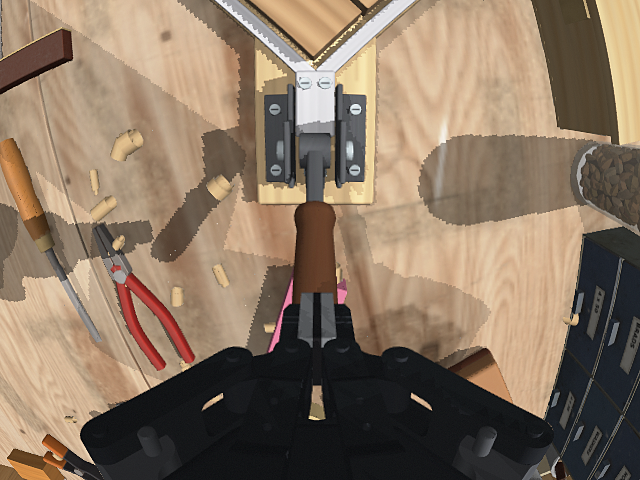

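View pics/sd10.png

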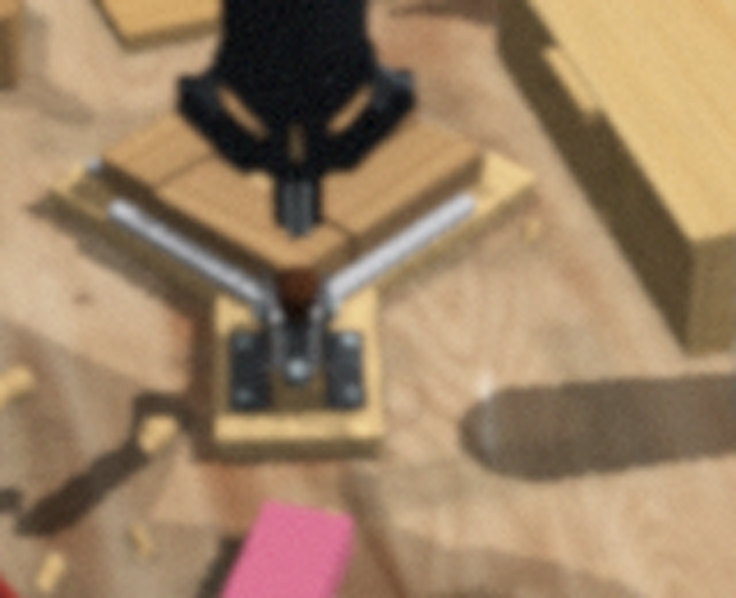

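>>> arm_command(targets=[0,0,-0.42,0,0,0,1,-0.02,-0.09,-0.5,0,0,0,1,-0.04,-0.18,-0.59,0,0,0,1,-0.05,-0.25,-0.69,0,0,0,1,-0.07,-0.33,-0.79,0,0,0,1,-0.09,-0.39,-0.9,0,0,0,1,-0.1,-0.45,-1,0,0,0,1,-0.11,-0.5,-1.12,0,0,0,1,-0.12,-0.54,-1.24,0,0,0,1,-0.12,-0.54,-1.24,0,0,0,1])

```text
clock: 15.72
ee_pos: [0.4578, -0.2522, 0.1201]
tool_rot: [-2.443, -1.975, -0.0]
ft_force: [1.5, 5.4, 5.4]
gripper_width: -0.002
```

```bash
python3 - <<'E'
from h import *
w=snapshot("wrist");o=bot.get_obs();print(o["clock"],o["ee_pos"],o["tool_rot"],o["ft_force"])
cv2.imwrite("pics/w11.png",w["image"])
b=snapshot("side");crop(b["image"],230,210,390,340,4.6,"sd11.png")
E
```

```text
15.775 [ 0.4578384  -0.2521384   0.12031428] [-2.44315102e+00 -1.97498786e+00 -5.24752312e-04] [1.69482335 4.51690202 5.26366953]
```

View pics/w11.png

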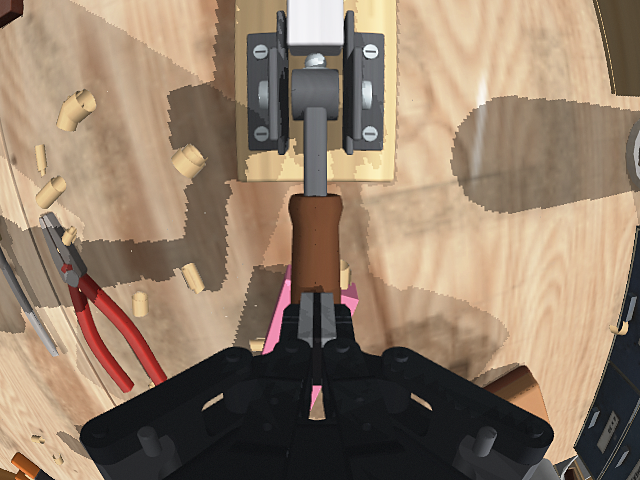

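View pics/sd11.png

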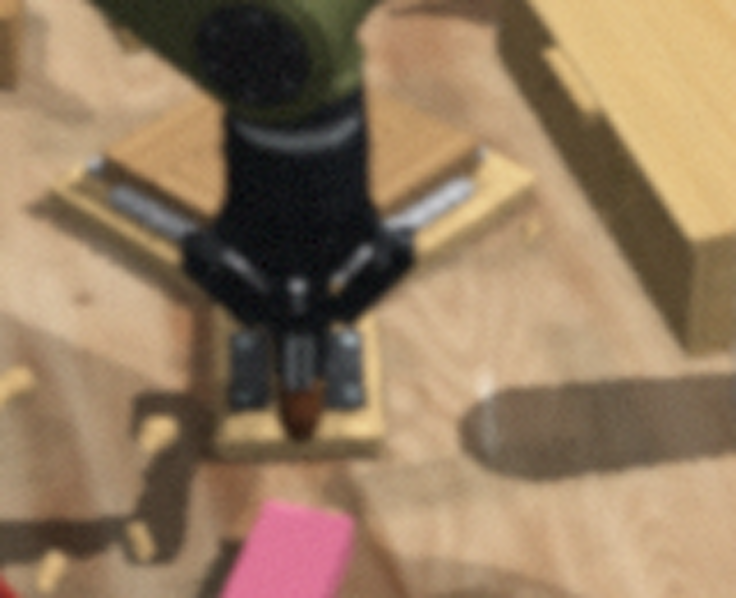

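>>> arm_command(targets=[0,-0.02,-0.08,0,0,0,1,0,-0.03,-0.16,0,0,0,1,0,-0.03,-0.24,0,0,0,1,0,-0.03,-0.24,0,0,0,1])

```text
clock: 16.32
ee_pos: [0.4575, -0.2546, 0.1062]
tool_rot: [2.443, 1.975, -0.001]
ft_force: [-3.4, 0.2, 10.1]
gripper_width: -0.001
```

```bash
python3 - <<'E'
from h import *
a=snapshot("scene");b=snapshot("side");w=snapshot("wrist");o=bot.get_obs();print(o["clock"],o["ee_pos"],o["tool_rot"],o["ft_force"])
crop(b["image"],250,240,350,330,7,"sd12.png");crop(a["image"],250,170,450,310,4,"sc12.png");cv2.imwrite("pics/w12.png",w["image"])
P=np.array([.4773,-.1625,.069]);u=np.array([-.2096,-.978,0])
for d in (-10,-5,0,5,10):
  f=np.radians(d);p=P+.125*(np.cos(f)*u+np.sin(f)*np.array([0,0,1]))
  q=proj(b,p);r=proj(a,p);print(d,"side crop",((q[0]-250)*7,(q[1]-240)*7),"scene crop",((r[0]-250)*4,(r[1]-170)*4))
E
```

```text
16.475 [ 0.45752056 -0.25451233  0.10640368] [ 2.44255020e+00  1.97467660e+00 -1.13028561e-03] [-3.16042539  0.33956934  9.65562818]
-10 side crop (np.float64(315.8466556188308), np.float64(528.0862950703932)) scene crop (np.float64(438.0565090625439), np.float64(515.1677109549889))
-5 side crop (np.float64(315.57442507353625), np.float64(507.99363740459034)) scene crop (np.float64(439.7755622338507), np.float64(504.9417488148665))
0 side crop (np.float64(315.24651264349455), np.float64(485.6934086908934)) scene crop (np.float64(440.8811413479509), np.float64(493.21004882932425))
5 side crop (np.float64(314.8651638525716), np.float64(461.36011018933453)) scene crop (np.float64(441.3498622575205), np.float64(480.0505825509897))
10 side crop (np.float64(314.43326621218625), np.float64(435.1948692893946)) scene crop (np.float64(441.1647855678052), np.float64(465.56080387888824))
```

View pics/sd12.png

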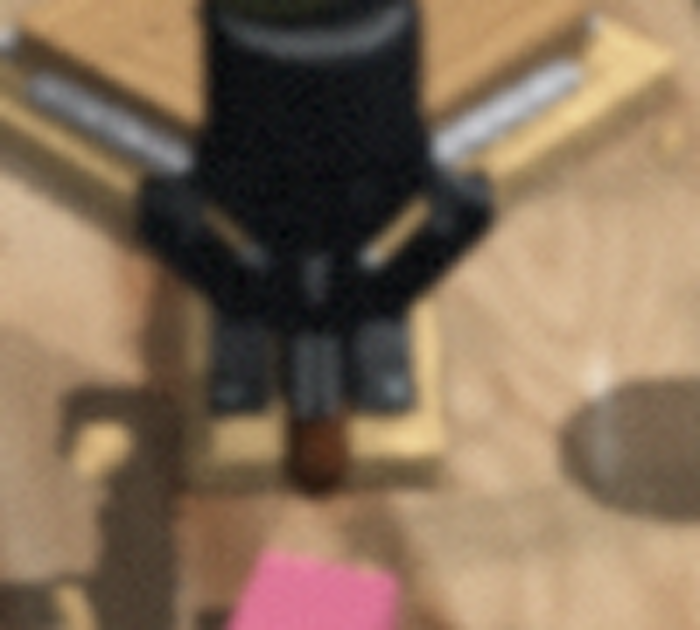

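View pics/sc12.png

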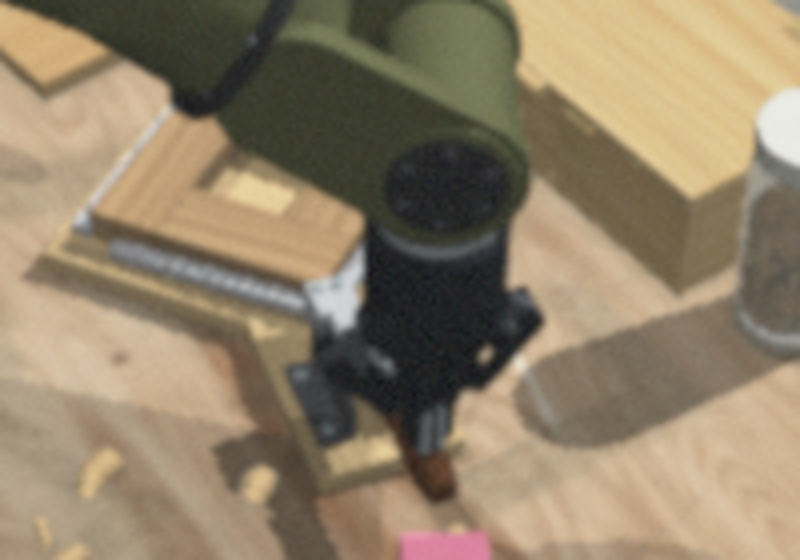

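View pics/w12.png

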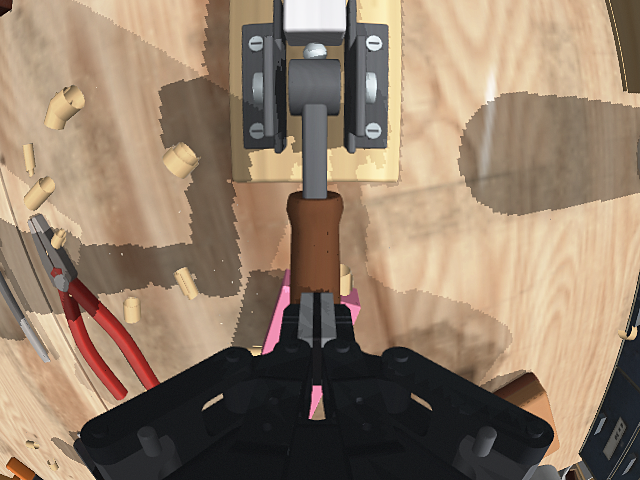

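>>> arm_command(targets=[0,0,0,0,0,0,1,0,0,0,0,0,0,1,0,0,0,0,0,0,1,0,0,0,0,0,0,1,0,0,0,0,0,0,1,0,0,0,0,0,0,1,0,0,0,0,0,0,1,0,0,0,0,0,0,1,0,0,0,0,0,0,1,0,0,0,0,0,0,1,0,0,0,0,0,0,1,0,0,0,0,0,0,1])

```text
clock: 17.98
ee_pos: [0.4575, -0.2545, 0.1065]
tool_rot: [2.442, 1.975, -0.001]
ft_force: [-4.1, 1.0, 9.6]
gripper_width: -0.002
```

>>> arm_command(targets=[0,0,0,0,0,0,1,0,0,0,0,0,0,1,0,0,0,0,0,0,1,0,0,0,0,0,0,1,0,0,0,0,0,0,1,0,0,0,0,0,0,1,0,0,0,0,0,0,1,0,0,0,0,0,0,1,0,0,0,0,0,0,1,0,0,0,0,0,0,1,0,0,0,0,0,0,1,0,0,0,0,0,0,1])

```text
clock: 19.48
ee_pos: [0.4575, -0.2545, 0.1064]
tool_rot: [2.443, 1.975, -0.001]
ft_force: [-3.5, 1.0, 10.7]
gripper_width: -0.0
```

>>> arm_command(targets=[0,0,0,0,0,0,1,0,0,0,0,0,0,1,0,0,0,0,0,0,1,0,0,0,0,0,0,1])

```text
clock: 19.98
ee_pos: [0.4575, -0.2545, 0.1064]
tool_rot: [2.443, 1.975, -0.001]
ft_force: [-2.8, 1.1, 8.9]
gripper_width: -0.001
```

```bash
python3 - <<'E'
from h import *
a=snapshot("scene");b=snapshot("side");o=bot.get_obs();print(o["clock"],o["ee_pos"],o["ft_force"])
crop(b["image"],235,210,355,285,6.5,"sd13.png");crop(a["image"],255,180,355,260,7.5,"sc13.png")
for n,s,x0,y0,k in (("scene",a,255,180,7.5),("side",b,235,210,6.5)):
  for xy in ((-85,85),(-85,35),(-35,35),(-85,-85),(-35,-35),(85,-85),(35,-35),(35,35),(35,85),(85,-35)):
    q=proj(s,[*wld(*xy),.044]);print(n,xy,round((q[0]-x0)*k),round((q[1]-y0)*k))
E
```

```text
20.075 [ 0.45753212 -0.25451306  0.10645016] [-3.57188348  0.70809525 10.22694903]
scene (-85, 85) 120 316
scene (-85, 35) 245 358
scene (-35, 35) 313 271
scene (-85, -85) 557 462
scene (-35, -35) 489 328
scene (85, -85) 755 166
scene (35, -35) 574 209
scene (35, 35) 402 155
scene (35, 85) 283 118
scene (85, -35) 631 128
side (-85, 85) 104 211
side (-85, 35) 181 257
side (-35, 35) 263 208
side (-85, -85) 378 372
side (-35, -35) 375 272
side (85, -85) 642 201
side (35, -35) 484 204
side (35, 35) 372 143
side (35, 85) 295 101
side (85, -35) 559 157
```

View pics/sc13.png

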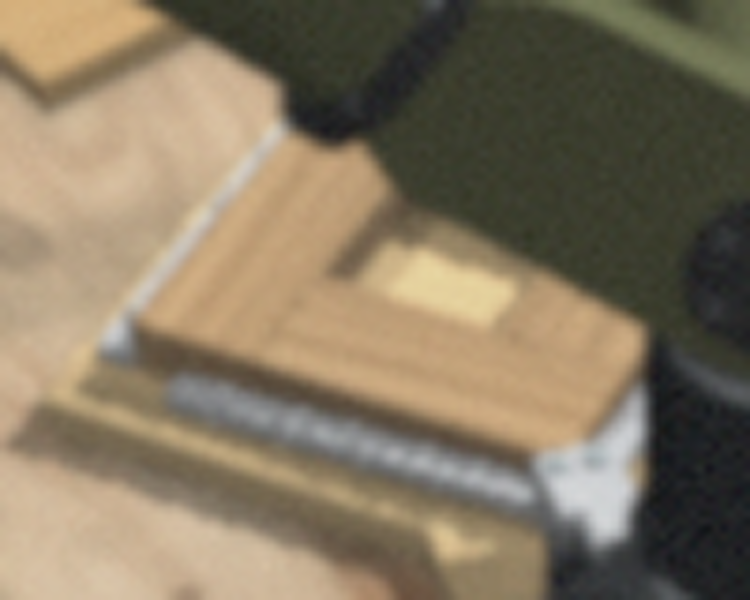

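View pics/sd13.png

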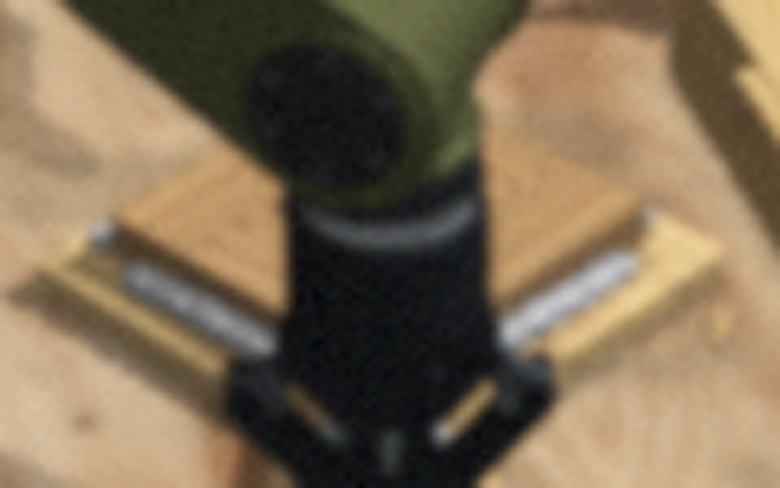

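```bash
python3 - <<'E'
from station import bot
print(bot.finish_job()); print(bot.get_obs()["ft_force"])
E
```

```text
the job is handed in; nothing more can be done
None
the job is handed in; nothing more can be done
```

I laid both loose blocks flat in the two empty places and let go of them while the lever was still up. I then pressed the lever level with the closed fingertips, held it for about 3.7 s and handed the job in still holding it, at about 20 s on the clock.

**Block placing:** before the press, the wrist camera put the near block at bed (-67, -32) mm and the right block at (22, -67) mm, each within 1–2 mm of where I meant to lay it.

**Lever:** the fingertips were about 81 mm above the bench, which is where the grip's top sits when level. The push was steady at about 10 N, matching the figure given for level. The grip end in the side view gave only a rough check, 1–3 degrees above level, inside the allowed 5.5.

**Closed layer:** the joints I could see looked shut, and the outer corners I could see fell within about 3 mm of where they should be, close to what those blurred views can resolve. The arm hid part of the far and right blocks, so I could not see every joint or measure the nose spring directly.

**Other:** there was a steady sideways force of about 3 N on the tool while pressing, which did not grow. I moved none of the other things on the bench on purpose, and saw no sign that any of them moved.

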